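Tap a tapered stirrer shaft into its head and hang it up

ROBOT

A 7-joint arm with a two-finger parallel gripper is mounted at the origin on a cart in front of the work surface, level with it; the furniture and walls round the work are solid. World frame = base frame: x ahead of the robot, y to its left, z up, the work surface at z = 0. Lengths are in m, angles in rad, forces in N, time in s.
With the tool pointing down it reaches from about 0.425 to 0.875 m from the base axis. Payload 8.4 kg.
Tool frame: the origin (TCP) lies on the centre line of the jaws, within the pads' length; the fingertips stand 25 mm ahead of it and the grasp point (between the pads) lies 6 mm ahead of it (nose_length is the distance from the TCP to the fingertips, in m); z points along the fingers, y is the line along which they close (so a half turn about z gives the same grasp; the last joint's range is limited). The gripper opens to 87 mm and grips with 3 to 60 N. Pads are 19 mm wide; open, the fingers measure 117 mm over their backs; the gripper's body (75 mm by 190 mm) begins 51 mm behind the grasp point.
Start: joints at [-1.391, 0.333, 0.04, 1.465, -0.013, 1.343, -0.059], TCP at [0.179, 0.625, 0.248] pointing down, gripper open.
Joint ranges: [-2.58, 2.58], [-0.38, 2.09], [-1.3, 1.39], [0.25, 2.4], [-1.5, 4.64], [0.08, 2.09], [-2.65, 2.65]. Speed limits (rad/s): [2.22, 2.22, 2.79, 2.79, 3.14, 3.14, 3.14].

INTERFACE

Orientations are given as a unit quaternion [x, y, z, w].
In Python, from workcell import state, camera, job_done, nose_length gives the robot as it stands. The module is installed in compiled form; this text tells all that it offers.
- The arm moves only by the shell command python3 -m inch 'ROWS' [FORCE]. ROWS is JSON, a list of rows, each an object of numbers: "x", "y", "z": the shift along the world's x, y, z in units of 25 mm (1.0 is 25 mm); "turn": the turn about the world's z in units of 5 degrees (1.0 is 5 degrees); "fingers": the opening, from 0 (shut) to 1 (fully open). In form: [{"x": .., "y": .., "z": .., "turn": .., "fingers": ..}, ...]. A call has 1 to 8 rows; each row shifts and turns the commanded pose from where the row before left it; what a row does not reach is not made up. A row lasts 1/10 s, in which the tool goes at most 50 mm and 8.59 degrees, less where a joint would pass 70% of its speed; a pose out of reach is approached as far as the arm can. A call is refused whole if a number of a shift passes 1 or a number of a turn 1, either way. A call with a gripper value outside its range is refused whole. The fingers move at their own pace and stop on an object; FORCE is the grip in N (left out, the last holds). Time passes only in rows, so rows that do not move let the fingers close. It gives the time, the measured TCP pose, the force, the opening and the grip force at its end, in the units of the state.
- state(): the state, without advancing time (a new reading comes with each control period).
- camera(name): name is "side" or "top"; returns a dict with "image" (420x560x3 uint8, blue, green, red), "depth" (420x560 float32, m along the optical axis (not along the pixel's ray), 0 where there is no reading), "fx", "fy", "cx", "cy" (pixels), "k1" (the pictures are not rectified: a ray, as slopes to the right and down, at radius r is drawn at 1 + k1 r^2 times it, then the intrinsics apply), "R" (3x3) and "t" (3): a world point X has camera coordinates R X + t. Camera axes: x right, y down, z forward; pixel columns grow to the right and rows downward; lengths in m; the calibration is good to about 2 mm. A picture is of the moment at which its call begins.
- job_done(): hands the job in; it is judged then, once.
The state is a dict: "time_s": time; "joints": joint angles; "qd": joint speeds; "joint_torque": joint torques, N m; "position": TCP position; "orientation": TCP orientation; "wrist_force": force on the tool from outside, world axes, zero at the start; "torque": the same for the moment, N m; "grip_width": finger opening in m; "grasp_force": force on a finger pad.
Only numpy, scipy, OpenCV 4.12 (cv2) and the standard library are available. Lean on these libraries where they do the work, as an engineer would, in place of code of your own. Each camera call takes 0.05 s, during which the arm holds its last target. There are 200 camera calls.

TASK

Take the shaft with the tapered end from the hanging rack, set its taper into the socket of the stirring head that lies in the leaning holder, and tap it fully home so that the shoulder meets the hub and friction alone holds the head. Then lift the joined stirrer out and hang it by its flange in the free slot of the rack, upright and let go. Leave the other shaft hanging and the petri dish where it is.

Things in the scene. Friction and masses are not known exactly. Their poses are not given: they have to be found in the camera images.
- taper_shaft: Loose steel stirrer shaft (150 g) with a tapered lower end, hanging upright in one slot of the rack. Round about its z axis; origin at the middle of the small lower end, z up along the shaft. From the lower end: taper 0 to 30 mm (diameter 10 growing to 15.8 mm), shoulder disc 30 to 34 mm (diameter 32), thin rod to 100 mm (diameter 10), hanging flange 100 to 105 mm (diameter 28), black cylindrical grip 105 to 150 mm (diameter 22).
- shoulder (a point): On the axis of the tapered shaft, at the underside of the shoulder disc, 30 mm above its small end. This face meets the hub's rim when the taper is home.
- flange (a point): On the axis of the tapered shaft, at the underside of the hanging flange, 100 mm above its small end.
- straight_shaft: Loose steel shaft like the other (same flange at 100 to 105 mm, same grip 105 to 150 mm) but a plain 10 mm rod below the flange, with no shoulder disc and no taper; hangs in the other slot of the rack. Origin at the middle of its lower end, z up. Not to be used.
- head: Loose steel stirring head (110 g): a toothed disc (diameter 56, 4 mm thick) with a hub (diameter 38) rising to 45 mm above the disc's underside. Origin at the middle of the disc's underside, z along the hub towards the socket's mouth. It lies in the leaning holder with its z axis 25 degrees from vertical.
- socket (a point): Mouth of the head's round tapered socket, in the middle of the hub's upper rim. Axes as the head's. Socket 34 mm deep, about 14 mm wide at the mouth; four sprung jaws line it. The taper enters freely for about 20 mm; the last 10 mm need a push that grows to about 8 to 14 N along the axis, until the shoulder meets the hub's rim; then friction holds it.
- holder: Fixed grey holder: base plate 96 x 80 x 10 mm with a short post carrying a shallow round dish (67 mm across, rim 14 mm high) leaning 25 degrees towards the holder's -x side, about 110 mm tall in all. It holds the disc of the head with about 1.5 mm play all round and 9 mm deep. Origin at the base's underside, z up.
- rack: Fixed aluminium rack: base plate 85 x 190 x 10 mm, upright back plate on its +x side, and at the top two forked slots side by side 100 mm apart, open towards the rack's -x side. Each fork has two 12 mm wide, 6 mm thick arms, 14 mm apart, top at 155 mm, reaching to 24 mm on the -x side of the seat, with a lip 3 mm high at their front ends. Back plate starts 40 mm behind the seats. Origin at the middle of the underside, z up.
- slot_left (a point): Seat of the slot on the rack's +y side: middle between the fork arms at the height of their upper faces, where the underside of a flange rests. Axes as the rack's.
- slot_right (a point): The same for the slot on the rack's -y side.
- petri: Loose petri dish, diameter 66, 16 mm high, lying in front of the holder, to its right as the robot sees it. Origin at the middle of its underside.
Not all that is in view belongs to the job. What is shaped like the taper_shaft but green or turquoise is not meant.

How it is judged:
By the outcome, as a careful person would: the job done as asked, in the order asked, and still so for the second after the job is handed in, with the robot touching nothing.
It also fails if it takes over 59 s, if anything falls off the work surface, if the arm or the gripper's body presses on something with over 40 N, if the wrist force passes 120 N, or if a joint passes its speed limit or range.

## Working session

There is one attempt and no reset: what is moved stays moved. The work goes in short steps, Python scripts to look and compute and a shell command to move; the robot and the scene stay as the last step left them, time stands still between calls to the robot, and variables do not carry over. Pictures are saved under pics/ and viewed, at most 10 in all, crops included, and the job is handed in when it is done.

```bash
mkdir -p pics; cat > h.py <<'E'
import numpy as np, cv2
from workcell import state, camera
def shot(n,f):
    c=camera(n); cv2.imwrite('pics/'+f+'.png',c['image']); np.savez('pics/'+f+'.npz',**c); return c
def cloud(c):
    v,u=np.mgrid[0:420,0:560]
    p=np.stack([(u-c['cx'])/c['fx'],(v-c['cy'])/c['fy']],-1).astype(float)
    q=p.copy()
    for _ in range(8): q=p/(1+float(c['k1'])*(q**2).sum(-1,keepdims=True))
    d=c['depth'][...,None]
    P=np.concatenate([q*d,d],-1)
    W=(P-c['t'])@np.asarray(c['R'])
    W[c['depth']==0]=np.nan
    return W
E
python3 - <<'E'
from h import *
from workcell import nose_length
print(nose_length if not callable(nose_length) else nose_length())
for n in('side','top'):
    c=shot(n,n+'0'); print(n,c['R'],c['t'],c['fx'],c['k1'])
s=state();print(s)
a=cv2.imread('pics/side0.png');b=cv2.imread('pics/top0.png')
E
```

```text
0.025
side [[-0.99887375 -0.04730478 -0.00367317]
 [-0.02577244  0.6059412  -0.79509184]
 [ 0.03983736 -0.7941017  -0.60647792]] [0.5375988  0.10842654 0.90787987] 400.9361482512948 0.003841586174110261
top [[ 0.01197054 -0.99976962  0.0178161 ]
 [-0.98707752 -0.01466217 -0.15957129]
 [ 0.15979575 -0.01567571 -0.98702563]] [0.02454323 0.53356846 1.26740474] 541.7600069536461 -0.0070068719806863165
{'time_s': 0.1, 'joints': array([-1.39117843,  0.33387608,  0.03985872,  1.46617436, -0.01342182,
        1.3432709 , -0.05852336]), 'qd': array([-5.84118203e-04, -2.11029320e-03, -4.27628819e-04, -2.01444626e-03,
        7.22410317e-05,  1.89170727e-03,  1.87036638e-04]), 'joint_torque': array([ 4.93263302e-03, -6.57812977e+01,  1.34061132e+00, -4.04709828e+01,
       -5.96050126e-02,  4.10335581e-02,  5.28009525e-05]), 'position': array([0.17879523, 0.62453453, 0.24672895]), 'orientation': array([ 1.38972645e-01,  9.90295950e-01, -7.28540287e-04, -6.53518380e-05]), 'wrist_force': array([-0.35153599,  0.01491034,  0.3224303 ]), 'torque': array([-0.01586622, -0.0126529 ,  0.05305191]), 'grasp_force': 0.0, 'grip_width': 0.08710975612942377}
```

View pics/side0.png

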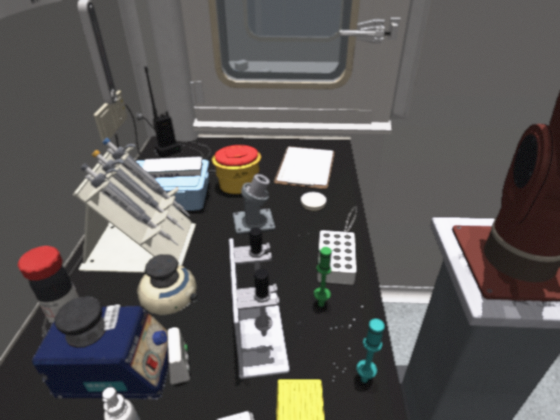

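View pics/top0.png

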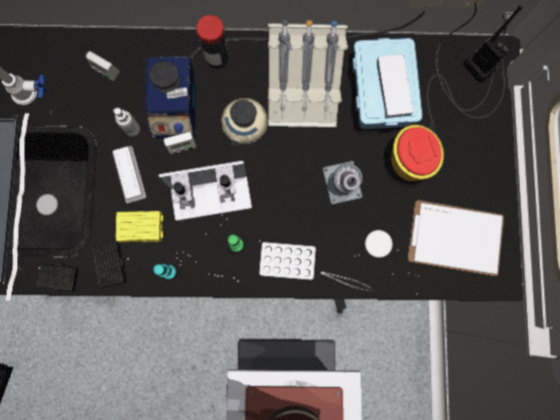

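```bash
python3 - <<'E'
from h import *
s=np.load('pics/side0.npz');t=np.load('pics/top0.npz')
a=s['image'][165:385,195:355];b=t['image'][150:290,150:410]
cv2.imwrite('pics/c1.png',cv2.resize(a,None,fx=2.7,fy=2.7,interpolation=cv2.INTER_CUBIC))
cv2.imwrite('pics/c2.png',cv2.resize(b,None,fx=3,fy=3,interpolation=cv2.INTER_CUBIC))
W=cloud(t);S=cloud(s)
np.set_printoptions(precision=4,suppress=True)
def show(M,pts):
    for u,v in pts: print((u,v),np.nanmedian(M[v-1:v+2,u-1:u+2].reshape(-1,3),0))
print('top');show(W,[(179,187),(226,180),(346,178),(378,243),(235,243),(290,260),(210,205),(333,195)])
print('side');show(S,[(262,272),(256,232),(262,180),(263,320),(313,201),(263,365)])
for n,M in(('t',W),('s',S)):
    P=M.reshape(-1,3)
    # grips: points z>0.18 in rack region
    m=(P[:,2]>.19)&(P[:,0]>.45)&(P[:,0]<.75)&(P[:,1]>.05)&(P[:,1]<.4)
    Q=P[m]; print(n,len(Q),np.c_[Q[np.argsort(Q[:,1])]][::max(1,len(Q)//25)])
E
```

```text
top
(179, 187) [0.5508 0.2535 0.2064]
(226, 180) [0.5681 0.1543 0.2036]
(346, 178) [ 0.5928 -0.1118  0.132 ]
(378, 243) [ 0.4565 -0.2045  0.0188]
(235, 243) [0.4389 0.1355 0.1507]
(290, 260) [0.4132 0.0099 0.0083]
(210, 205) [0.5452 0.2094 0.0143]
(333, 195) [ 0.5753 -0.0954  0.0115]
side
(262, 272) [0.5509 0.2581 0.2049]
(256, 232) [0.5686 0.1655 0.2048]
(262, 180) [ 0.5845 -0.1252  0.123 ]
(263, 320) [0.5518 0.2648 0.1005]
(313, 201) [ 0.457  -0.193   0.0165]
(263, 365) [0.5524 0.2901 0.0098]
t 192 [[0.5671 0.1476 0.2086]
 [0.5733 0.1498 0.2098]
 [0.5774 0.1506 0.2016]
 [0.5763 0.1523 0.206 ]
 [0.5674 0.1541 0.2068]
 [0.5659 0.1543 0.2036]
 [0.5718 0.1564 0.2064]
 [0.5625 0.158  0.2092]
 [0.5683 0.1587 0.2026]
 [0.5698 0.1607 0.2054]
 [0.5627 0.1624 0.2078]
 [0.5606 0.1633 0.1973]
 [0.5738 0.1649 0.2069]
 [0.568  0.1672 0.2031]
 [0.5461 0.2462 0.209 ]
 [0.5578 0.2474 0.2044]
 [0.543  0.2492 0.2025]
 [0.5427 0.2509 0.1926]
 [0.5581 0.252  0.2025]
 [0.5533 0.2535 0.2049]
 [0.5484 0.255  0.2075]
 [0.5412 0.2559 0.2001]
 [0.5509 0.2575 0.2057]
 [0.5479 0.2586 0.1988]
 [0.5528 0.2595 0.2067]
 [0.5548 0.2616 0.2072]
 [0.5482 0.2634 0.2076]
 [0.5486 0.2659 0.2057]]
s 369 [[0.5734 0.1518 0.2045]
 [0.5661 0.1563 0.204 ]
 [0.5606 0.16   0.205 ]
 [0.5592 0.1622 0.1914]
 [0.5687 0.1643 0.2061]
 [0.5736 0.1662 0.2053]
 [0.5618 0.1675 0.2024]
 [0.5617 0.1687 0.2013]
 [0.5756 0.1697 0.1905]
 [0.5665 0.1705 0.2048]
 [0.5685 0.1714 0.1945]
 [0.5718 0.1722 0.195 ]
 [0.5485 0.2519 0.2031]
 [0.5557 0.2547 0.2057]
 [0.56   0.2574 0.206 ]
 [0.5479 0.2592 0.2042]
 [0.5492 0.261  0.2039]
 [0.5417 0.2628 0.1997]
 [0.543  0.2643 0.2054]
 [0.5473 0.2654 0.2064]
 [0.5461 0.2666 0.1928]
 [0.5547 0.2676 0.2041]
 [0.5488 0.2681 0.2006]
 [0.5575 0.2689 0.2054]
 [0.5549 0.2696 0.1912]
 [0.5487 0.2702 0.1986]
 [0.5501 0.2709 0.1993]]
```

View pics/c1.png

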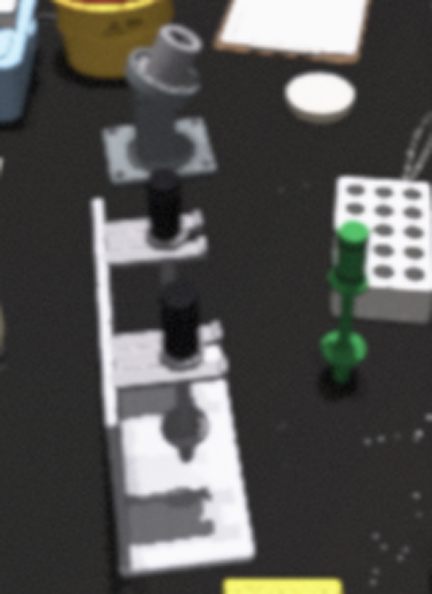

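View pics/c2.png

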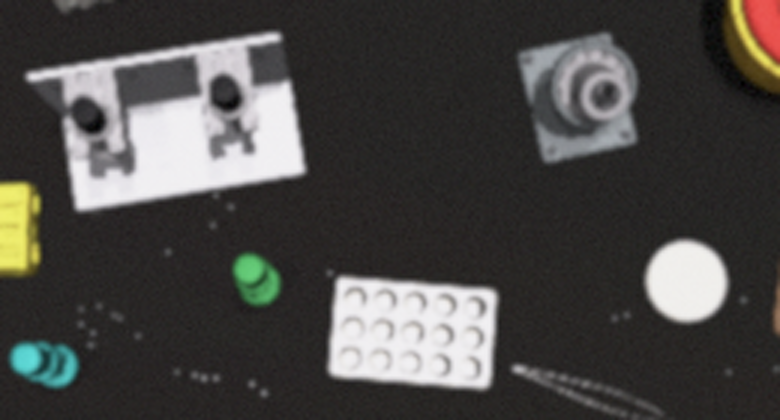

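The side crop shows the taper shaft (shoulder disc at side px 263,320) in the near, +y slot, and the plain shaft at (256,232). The head's mouth is at side px (262,180) and top px (346,178), leaning mostly towards -x. The green and turquoise decoys and the petri dish are clear of the path.

```bash
cat > fit.py <<'E'
from h import *
from scipy.optimize import least_squares
np.set_printoptions(precision=4,suppress=True)
def sdf(P,o,a,r,L):  # capped cylinder from o along a
    d=P-o;h=d@a;rad=np.linalg.norm(d-np.outer(h,a),axis=1)
    q=np.c_[rad-r,np.abs(h-L/2)-L/2]
    return np.linalg.norm(np.maximum(q,0),axis=1)+np.minimum(q.max(1),0),h,rad
def sel(P,c,r,z0,z1): return P[(np.hypot(P[:,0]-c[0],P[:,1]-c[1])<r)&(P[:,2]>z0)&(P[:,2]<z1)]
def ax(az,t=np.radians(25)): return np.array([np.sin(t)*np.cos(az),np.sin(t)*np.sin(az),np.cos(t)])
E
python3 - <<'E'
from fit import *
C={n:cloud(np.load(f'pics/{n}0.npz')).reshape(-1,3) for n in('top','side')}
for nm,sets in (('top',['top']),('side',['side']),('both',['top','side'])):
    A=np.vstack([C[s] for s in sets])
    for c in((.55,.257),(.568,.16)):
        P=sel(A,c,.02,.17,.22)
        f=least_squares(lambda p:sdf(P,np.array([p[0],p[1],p[2]-.045]),np.array([0,0,1.]),.011,.045)[0],[*c,.205],loss='soft_l1',f_scale=.002)
        print(nm,'grip',f.x,len(P))
    P=sel(A,(.59,-.115),.045,.06,.16)
    def res(p):
        m=p[:3];a=ax(p[3]);d,h,rad=sdf(P,m-a*.045,a,.019,.045)
        w=((h>.012)&~((rad<.009)))*1.
        return np.clip(d,-.006,.006)*w
    b=min((least_squares(res,[.59,-.115,.132,z],loss='soft_l1',f_scale=.002) for z in np.radians([130,160,190,220,250])),key=lambda f:f.cost)
    print(nm,'mouth',b.x[:3],np.degrees(b.x[3]),len(P),b.cost)
T=cloud(np.load('pics/top0.npz'))
for u,v in((323,168),(352,162),(361,196),(332,203)): print(T[v-1:v+2,u-1:u+2].reshape(-1,3).mean(0))
# base plates rectangles
for c,r in(((.6,-.1),.075),((.57,.21),.13)):
    for n in C:
        Q=sel(C[n],c,r,.006,.016);
        print(n,cv2.minAreaRect((Q[:,:2]*1000).astype(np.float32)))
P=sel(np.vstack([*C.values()]),(.61,.2),.12,.1,.19);P=P[(P[:,0]>.59)];print('backplate z',np.percentile(P[:,2],[50,90,99]))
E
```

```text
top grip [0.5519 0.2565 0.2055] 123
top grip [0.5701 0.1579 0.206 ] 116
top mouth [ 0.5836 -0.1238  0.1294] 197.0514415086534 625 0.00045373699747612833
side grip [0.552  0.2593 0.2049] 332
side grip [0.5701 0.161  0.2049] 273
side mouth [ 0.5843 -0.1219  0.1284] 194.00749253254577 700 0.00021163157953531388
both grip [0.5518 0.259  0.2051] 455
both grip [0.57   0.1606 0.2052] 389
both mouth [ 0.5838 -0.1223  0.1289] 193.9724386401237 1325 0.0007715793239189561
[ 0.6462 -0.0712  0.0034]
[ 0.6626 -0.1446  0.0048]
[ 0.5753 -0.1664  0.0051]
[ 0.556  -0.0933  0.0079]
top ((601.6594848632812, -112.49040222167969), (123.4742660522461, 132.55953979492188), 73.80085754394531)
side ((609.005859375, -114.81202697753906), (96.02610778808594, 82.56844329833984), 12.220486640930176)
top ((572.6502075195312, 210.29708862304688), (251.79319763183594, 248.396240234375), 82.56050109863281)
side ((564.4585571289062, 219.11590576171875), (84.86231231689453, 176.54681396484375), 10.502569198608398)
backplate z [0.1544 0.1565 0.1593]
```

```bash
python3 -m inch '[{"x":0.9,"y":-0.9,"z":0.5,"turn":0.5,"fingers":1},{"x":0.9,"y":-0.9,"z":0.5,"turn":0.5},{"x":0.9,"y":-0.9,"turn":0.5},{"x":0.9,"y":-0.9,"turn":0.5},{"x":0.9,"y":-0.9,"turn":0.5},{"x":0.9,"y":-0.9,"turn":0.5},{"x":0.9,"y":-0.9,"turn":0.5},{"x":0.9,"y":-0.9,"turn":0.5}]' 8
python3 -m inch '[{"x":0.9,"y":-0.9,"turn":0.5},{"x":0.9,"y":-0.9,"turn":0.5},{"x":0.9,"y":-0.9,"turn":0.5},{"x":0.9,"y":-0.9,"turn":0.3},{"x":0.9,"y":-0.9},{"x":0.9,"y":-0.9},{"x":0.5,"y":-0.3},{"x":0}]'
```

```text
$[1]: bad value
$[0]: bad value
```

```bash
python3 -m inch '[{"x":0.9,"y":-0.9,"z":0.5,"turn":0.5,"fingers":1},{"x":0.9,"y":-0.9,"z":0.5,"turn":0.5,"fingers":1},{"x":0.9,"y":-0.9,"z":0,"turn":0.5,"fingers":1},{"x":0.9,"y":-0.9,"z":0,"turn":0.5,"fingers":1},{"x":0.9,"y":-0.9,"z":0,"turn":0.5,"fingers":1},{"x":0.9,"y":-0.9,"z":0,"turn":0.5,"fingers":1},{"x":0.9,"y":-0.9,"z":0,"turn":0.5,"fingers":1},{"x":0.9,"y":-0.9,"z":0,"turn":0.5,"fingers":1}]' 8
```

```text
time_s: 0.9
position: [0.3596, 0.4437, 0.2722]
orientation: [-0.036, 0.999, -0.0, -0.0]
wrist_force: [0.0, 0.7, 0.3]
grip_width: 0.0871
grasp_force: 0.0
```

```bash
python3 -m inch '[{"x":0.9,"y":-0.9,"z":0,"turn":0.5,"fingers":1},{"x":0.9,"y":-0.9,"z":0,"turn":0.5,"fingers":1},{"x":0.9,"y":-0.9,"z":0,"turn":0.5,"fingers":1},{"x":0.9,"y":-0.9,"z":0,"turn":0.3,"fingers":1},{"x":0.9,"y":-0.9,"z":0,"turn":0,"fingers":1},{"x":0.9,"y":-0.9,"z":0,"turn":0,"fingers":1},{"x":0.5,"y":-0.3,"z":0,"turn":0,"fingers":1},{"x":0,"y":0,"z":0,"turn":0,"fingers":1}]'; python3 -c "
from workcell import state
s=state();print(s['position'],s['orientation'],s['joints'])"
```

```text
time_s: 1.7
position: [0.5078, 0.3007, 0.2722]
orientation: [-0.112, 0.994, -0.0, -0.0]
wrist_force: [0.3, 0.2, 0.4]
grip_width: 0.0871
grasp_force: 0.0
[0.50782275 0.30071798 0.27220233] [-1.11674807e-01  9.93744699e-01 -4.58006341e-04 -2.51776935e-05] [-0.84370731  0.1998195   0.27314391  1.59217842 -0.05399823  1.35757469
  1.23033477]
```

```bash
python3 -m inch '[{"x":0.6,"y":-0.6,"z":0,"turn":0,"fingers":1},{"x":0.6,"y":-0.6,"z":0,"turn":0,"fingers":1},{"x":0.57,"y":-0.5,"z":0,"turn":0,"fingers":1},{"x":0,"y":0,"z":0,"turn":0,"fingers":1},{"x":0,"y":0,"z":0,"turn":0,"fingers":1}]'; python3 -c "
from h import *
c=shot('top','t1');c=shot('side','s1')"
```

```text
time_s: 2.2
position: [0.5497, 0.2614, 0.2722]
orientation: [-0.114, 0.993, 0.0, -0.0]
wrist_force: [-0.1, 0.5, -0.1]
grip_width: 0.0874
grasp_force: 0.0
```

View pics/s1.png

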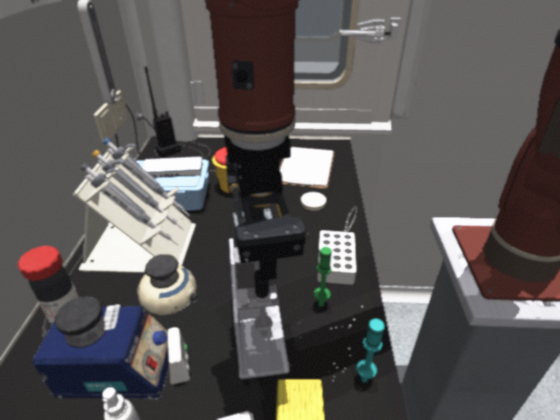

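The side picture shows the gripper above the taper shaft's grip (about px 262,265), with one finger on each side along y. I'll go down onto it.

```bash
python3 -m inch '[{"x":0.1,"y":-0.13,"z":-0.7,"turn":0,"fingers":1},{"x":0,"y":0,"z":-0.7,"turn":0,"fingers":1},{"x":0,"y":0,"z":-0.7,"turn":0,"fingers":1},{"x":0,"y":0,"z":-0.5,"turn":0,"fingers":1},{"x":0,"y":0,"z":-0.4,"turn":0,"fingers":1},{"x":0,"y":0,"z":0,"turn":0,"fingers":1}]'; python3 -m inch '[{"x":0,"y":0,"z":0,"turn":0,"fingers":0},{"x":0,"y":0,"z":0,"turn":0,"fingers":0},{"x":0,"y":0,"z":0,"turn":0,"fingers":0},{"x":0,"y":0,"z":0,"turn":0,"fingers":0},{"x":0,"y":0,"z":0,"turn":0,"fingers":0},{"x":0,"y":0,"z":0,"turn":0,"fingers":0},{"x":0,"y":0,"z":0,"turn":0,"fingers":0},{"x":0,"y":0,"z":0,"turn":0,"fingers":0}]' 8
```

```text
time_s: 2.9
position: [0.5523, 0.2569, 0.1963]
orientation: [-0.114, 0.994, -0.0, -0.001]
wrist_force: [-0.4, -0.4, -0.9]
grip_width: 0.0875
grasp_force: 0.0
time_s: 3.7
position: [0.5531, 0.2566, 0.1975]
orientation: [-0.113, 0.994, -0.0, -0.0]
wrist_force: [-0.4, 0.8, -0.7]
grip_width: 0.0312
grasp_force: 0.0
```

```bash
python3 -m inch '[{"x":0,"y":0,"z":0,"turn":0,"fingers":0},{"x":0,"y":0,"z":0,"turn":0,"fingers":0},{"x":0,"y":0,"z":0,"turn":0,"fingers":0},{"x":-0.2,"y":-0.04,"z":0,"turn":0,"fingers":0},{"x":-0.2,"y":-0.04,"z":0,"turn":0,"fingers":0},{"x":0,"y":0,"z":0,"turn":0,"fingers":0}]' 8; python3 -m inch '[{"x":-0.12,"y":-0.02,"z":0.01,"turn":0,"fingers":0},{"x":-0.12,"y":-0.02,"z":0.02,"turn":0,"fingers":0},{"x":-0.12,"y":-0.02,"z":0.02,"turn":0,"fingers":0},{"x":-0.12,"y":-0.02,"z":0.02,"turn":0,"fingers":0},{"x":-0.12,"y":-0.02,"z":0.02,"turn":0,"fingers":0},{"x":0,"y":0,"z":0,"turn":0,"fingers":0}]' 8; python3 - <<'E'
from h import *
c=shot('side','s2')
cv2.imwrite('pics/s2c.png',cv2.resize(c['image'][200:370,190:350],None,fx=3.5,fy=3.5,interpolation=cv2.INTER_CUBIC))
E
```

```text
time_s: 4.3
position: [0.543, 0.2549, 0.1983]
orientation: [-0.114, 0.994, 0.0, 0.001]
wrist_force: [0.8, 2.6, 5.2]
grip_width: 0.0216
grasp_force: 8.0
time_s: 4.9
position: [0.5278, 0.252, 0.1996]
orientation: [-0.113, 0.994, -0.0, -0.0]
wrist_force: [3.2, 3.2, 0.1]
grip_width: 0.0215
grasp_force: 8.0
```

View pics/s2c.png

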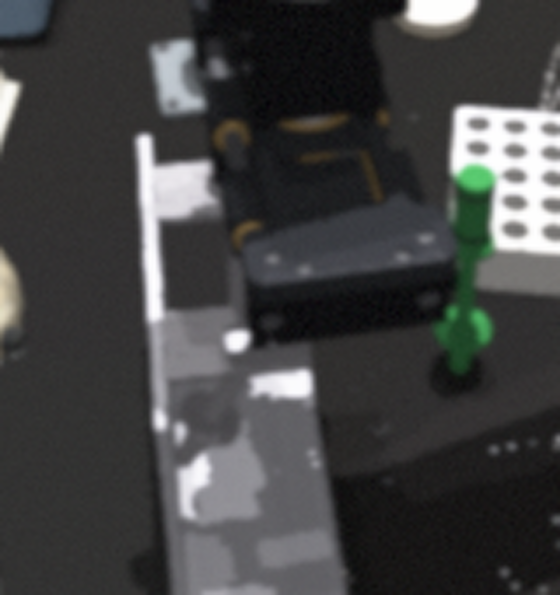

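The shoulder disc (crop px 205,405) has swung back towards the plate, so the shaft is tilting about the lip. I'll measure that tilt.

```bash
cat > tilt.py <<'E'
from fit import *
import sys
def tilt(C,g,s0=.135,az0=193):
    """fit shaft pose: grasp point g on the axis; free tilt, s, lateral"""
    P=C[np.linalg.norm(C-g,axis=1)<.16]
    def parts(p,P):
        t,az,s=p[0],np.radians(az0),p[1]
        a=ax(az,t);o=g+np.array([p[2]*-np.sin(az),p[2]*np.cos(az),0])-a*s
        return np.min([sdf(P,o+a*.030,a,.016,.004)[0],sdf(P,o+a*.034,a,.005,.066)[0],sdf(P,o,a,.0065,.03)[0],sdf(P,o+a*.1,a,.014,.005)[0]],axis=0)
    best=None
    for t in np.radians(np.arange(-10,46,5)):
        p=[t,s0,0]
        for thr in(.012,.006,.004):
            Q=P[np.abs(parts(p,P))<thr]; Q=Q[Q[:,2]<g[2]-.028]
            if len(Q)<8: break
            f=least_squares(lambda p:np.r_[parts(p,Q),(p[1]-s0)*.5,p[2]*.5],p,loss='soft_l1',f_scale=.002);p=f.x
        else:
            n=(np.abs(parts(p,P))<.003).sum()
            if best is None or n>best[0]: best=(n,np.degrees(p[0]),p[1],p[2])
    return best
E
python3 - <<'E'
from tilt import *
s=state();g=s['position']-[0,0,.006];print(g)
S=cloud(np.load('pics/s2.npz'))
for u,v in((248,314),(246,318),(252,312),(241,322)):print(S[v,u])
print(tilt(S.reshape(-1,3),g,az0=190.4))
E
```

```text
[0.5279 0.252  0.1937]
[0.5773 0.2568 0.1042]
[0.5793 0.2671 0.1069]
[0.5693 0.2635 0.1181]
[0.6017 0.201  0.0093]
(np.int64(350), np.float64(29.041748250094034), np.float64(0.13656283197323174), np.float64(-0.011065051133209896))
```

```bash
python3 -m inch '[{"x":0,"y":0,"z":0,"turn":0,"fingers":0},{"x":0,"y":0,"z":0,"turn":0,"fingers":0},{"x":0,"y":0,"z":0.2,"turn":0,"fingers":0},{"x":0,"y":0,"z":0.2,"turn":0,"fingers":0},{"x":-0.4,"y":-0.07,"z":0,"turn":0,"fingers":0},{"x":-0.6,"y":-0.11,"z":0,"turn":0,"fingers":0},{"x":-0.6,"y":-0.11,"z":0,"turn":0,"fingers":0},{"x":-0.6,"y":-0.11,"z":0,"turn":0,"fingers":0}]' 35;  python3 -m inch '[{"x":-0.6,"y":-0.11,"z":0,"turn":0,"fingers":0},{"x":-0.6,"y":-0.11,"z":0,"turn":0,"fingers":0},{"x":-0.6,"y":-0.11,"z":0.2,"turn":0,"fingers":0},{"x":0,"y":0,"z":0.7,"turn":0,"fingers":0},{"x":0,"y":0,"z":0.7,"turn":0,"fingers":0},{"x":0,"y":0,"z":0.7,"turn":0,"fingers":0},{"x":0,"y":0,"z":0.7,"turn":0,"fingers":0},{"x":0,"y":0,"z":0.7,"turn":0,"fingers":0}]' 35; python3 - <<'E'
from tilt import *
c=shot('side','s3');s=state();g=s['position']-[0,0,.006];print(g,s['grip_width'])
for az in(190,193,196):print(tilt(cloud(c).reshape(-1,3),g,az0=az))
u=c['R']@g+c['t'];u=(u[:2]/u[2]*c['fx']+[c['cx'],c['cy']]).astype(int);print(u)
cv2.imwrite('pics/s3c.png',cv2.resize(c['image'][max(0,u[1]-60):u[1]+100,u[0]-80:u[0]+80],None,fx=3.5,fy=3.5,interpolation=cv2.INTER_CUBIC))
E
```

```text
time_s: 5.75
position: [0.4716, 0.2415, 0.2095]
orientation: [-0.113, 0.994, -0.0, -0.001]
wrist_force: [-0.1, 0.1, -1.7]
grip_width: 0.0214
grasp_force: 35.0
time_s: 6.55
position: [0.4272, 0.2333, 0.3028]
orientation: [-0.113, 0.994, -0.0, -0.0]
wrist_force: [0.9, -0.8, -0.6]
grip_width: 0.0214
grasp_force: 35.0
[0.4281 0.2338 0.2997] 0.021119258794198174
(np.int64(656), np.float64(25.065214046290368), np.float64(0.13502354386790613), np.float64(-0.0023463573038799077))
(np.int64(657), np.float64(25.040511627020948), np.float64(0.13517839409017884), np.float64(-0.00037829514006724465))
(np.int64(653), np.float64(24.90872118094591), np.float64(0.13531326663053206), np.float64(0.001342245553470884))
[349 214]
```

View pics/s3c.png

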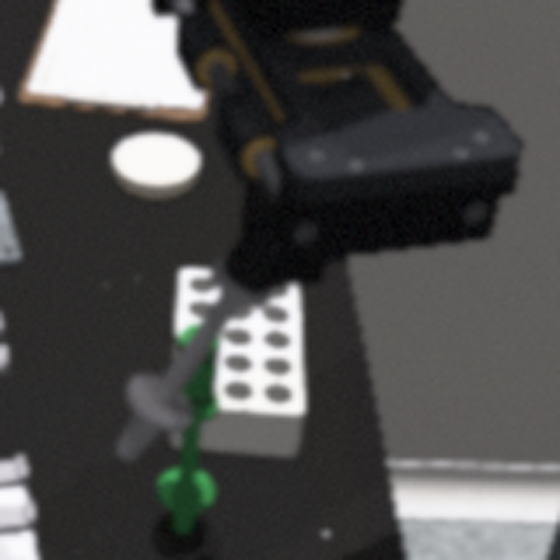

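The shaft is held cleanly: 25.0° tilt, grasp 135 mm above the tip, tip pointing to +x. Next is the holder.

```bash
python3 -m inch '[{"x":0,"y":-0.8,"z":0,"turn":0,"fingers":0},{"x":0,"y":-0.9,"z":0,"turn":0,"fingers":0},{"x":0,"y":-0.9,"z":0,"turn":0,"fingers":0},{"x":0,"y":-0.9,"z":0,"turn":0,"fingers":0},{"x":0,"y":-0.9,"z":0,"turn":0,"fingers":0},{"x":0,"y":-0.9,"z":0,"turn":0,"fingers":0},{"x":0,"y":-0.9,"z":0,"turn":0,"fingers":0},{"x":0,"y":-0.9,"z":0,"turn":0,"fingers":0}]' 35; python3 -m inch '[{"x":0,"y":-0.9,"z":0,"turn":0,"fingers":0},{"x":0.3,"y":-0.9,"z":0,"turn":0,"fingers":0},{"x":0.3,"y":-0.9,"z":0,"turn":0,"fingers":0},{"x":0.4,"y":-0.9,"z":0,"turn":0,"fingers":0},{"x":0.5,"y":-0.9,"z":0,"turn":0,"fingers":0},{"x":0.5,"y":-0.7,"z":0,"turn":0,"fingers":0},{"x":0.5,"y":-0.6,"z":0,"turn":0,"fingers":0},{"x":0.3,"y":0,"z":0,"turn":0,"fingers":0}]' 35
```

```text
time_s: 7.4
position: [0.427, 0.0544, 0.3011]
orientation: [-0.113, 0.994, -0.0, -0.001]
wrist_force: [0.1, -0.2, -1.0]
grip_width: 0.0213
grasp_force: 35.0
time_s: 8.2
position: [0.4974, -0.0915, 0.3013]
orientation: [-0.111, 0.994, -0.0, -0.001]
wrist_force: [-0.7, -0.3, -2.0]
grip_width: 0.0214
grasp_force: 35.0
```

```bash
python3 -m inch '[{"x":0.3,"y":-0.6,"z":-0.1,"turn":0,"fingers":0},{"x":0.3,"y":-0.6,"z":-0.3,"turn":0,"fingers":0},{"x":0.3,"y":-0.6,"z":-0.3,"turn":0,"fingers":0},{"x":0,"y":0,"z":-0.3,"turn":0,"fingers":0},{"x":0,"y":0,"z":0,"turn":0,"fingers":0},{"x":0,"y":0,"z":0,"turn":0,"fingers":0}]' 35; cat > m.py <<'E'
from tilt import *
import sys
def hub(A):
    P=sel(A,(.59,-.115),.045,.06,.16)
    def res(p):
        m=p[:3];a=ax(p[3]);d,h,rad=sdf(P,m-a*.045,a,.019,.045)
        return np.clip(d,-.006,.006)*((h>.012)&(h<.055)&~(rad<.009))
    return least_squares(res,[.584,-.1225,.129,np.radians(193)],loss='soft_l1',f_scale=.002).x
if __name__=='__main__':
    s=state();g=s['position']-[0,0,.006];print(g,s['wrist_force'])
    for n in('side','top'):
        c=shot(n,n+sys.argv[1]);A=cloud(c).reshape(-1,3);b=hub(A);t=tilt(A,g)
        print(n,'hub',b[:3],np.degrees(b[3]),'shaft',t)
        # lateral refit w/o prior on g: centroid of shoulder
    a=ax(np.radians(193));print('tip-at',g-.135*a)
E
python3 m.py 4; python3 -c "
import cv2,numpy as np
a=cv2.imread('pics/side4.png')[90:230,180:320];b=cv2.imread('pics/top4.png')[110:250,270:410]
cv2.imwrite('pics/c4.png',cv2.resize(np.hstack([a,b]),None,fx=2.8,fy=2.8,interpolation=cv2.INTER_CUBIC))"
```

```text
time_s: 8.8
position: [0.5201, -0.1325, 0.277]
orientation: [-0.114, 0.993, 0.0, -0.0]
wrist_force: [-0.3, 0.4, -1.7]
grip_width: 0.0211
grasp_force: 35.0
[ 0.5201 -0.1325  0.271 ] [-0.276   0.4058 -1.6674]
side hub [ 0.5843 -0.122   0.1287] 192.35541236243577 shaft (np.int64(281), np.float64(26.534593512685376), np.float64(0.1358809738357059), np.float64(-0.00142389634927182))
top hub [ 0.5835 -0.1236  0.129 ] 195.54686431063604 shaft None
tip-at [ 0.5757 -0.1197  0.1486]
```

View pics/c4.png

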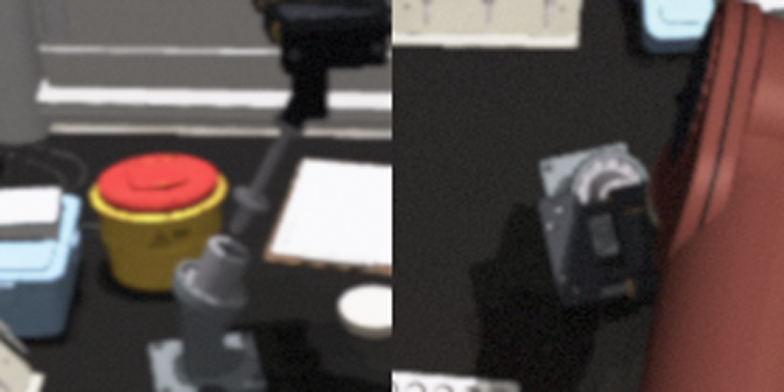

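Both views show the taper in line with the mouth (side crop: tip about 235,225, mouth 228,248). I'll shift about 6 mm in -y, then advance along the axis.

```bash
python3 -m inch '[{"x":-0.06,"y":-0.24,"z":0,"turn":0,"fingers":0},{"x":0,"y":0,"z":0,"turn":0,"fingers":0},{"x":0.082,"y":0.019,"z":-0.181,"turn":0,"fingers":0},{"x":0.082,"y":0.019,"z":-0.181,"turn":0,"fingers":0},{"x":0.082,"y":0.019,"z":-0.181,"turn":0,"fingers":0},{"x":0,"y":0,"z":0,"turn":0,"fingers":0},{"x":0,"y":0,"z":0,"turn":0,"fingers":0}]' 20; python3 m.py 5;  python3 -c "
import cv2,numpy as np
a=cv2.imread('pics/side5.png')[140:240,215:315]
cv2.imwrite('pics/c5.png',cv2.resize(a,None,fx=5,fy=5,interpolation=cv2.INTER_CUBIC))"
```

```text
time_s: 9.6
position: [0.5252, -0.1382, 0.2635]
orientation: [-0.113, 0.994, -0.0, -0.0]
wrist_force: [-0.3, 0.7, -1.6]
grip_width: 0.0212
grasp_force: 20.0
[ 0.5252 -0.1382  0.2575] [-0.2656  0.7448 -1.6457]
side hub [ 0.5844 -0.1227  0.1283] 197.6318803703449 shaft (np.int64(273), np.float64(26.52123422439368), np.float64(0.1358939076033535), np.float64(-0.0011839020703056553))
top hub [ 0.5836 -0.1237  0.1294] 194.95562006153588 shaft (np.int64(49), np.float64(28.58010835054598), np.float64(0.17519862767574215), np.float64(-0.009793968436916427))
tip-at [ 0.5808 -0.1253  0.1351]
```

View pics/c5.png

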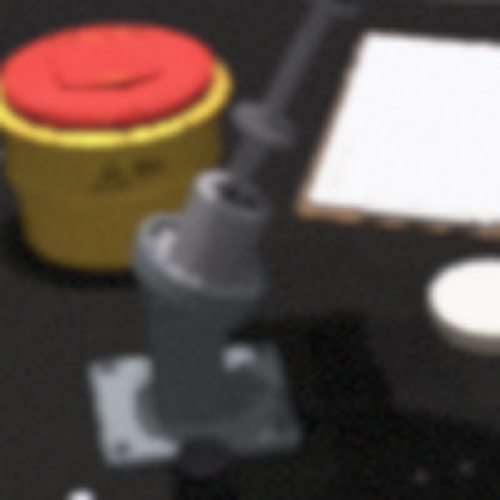

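The crop shows the tip just above the mouth (237,178 against 237,190), slightly towards +x. I'll shift by 1.7 mm and enter.

```bash
python3 -m inch '[{"x":-0.07,"y":0,"z":0,"turn":0,"fingers":0},{"x":0.066,"y":0.015,"z":-0.145,"turn":0,"fingers":0},{"x":0.066,"y":0.015,"z":-0.145,"turn":0,"fingers":0},{"x":0.066,"y":0.015,"z":-0.145,"turn":0,"fingers":0},{"x":0,"y":0,"z":0,"turn":0,"fingers":0}]' 20; python3 -m inch '[{"x":0.066,"y":0.015,"z":-0.145,"turn":0,"fingers":0},{"x":0,"y":0,"z":0,"turn":0,"fingers":0}]'
```

```text
time_s: 10.2
position: [0.5284, -0.1368, 0.2521]
orientation: [-0.114, 0.994, -0.0, -0.001]
wrist_force: [-0.3, 1.0, -2.2]
grip_width: 0.0215
grasp_force: 20.0
time_s: 10.4
position: [0.5302, -0.1366, 0.2488]
orientation: [-0.114, 0.994, -0.0, -0.0]
wrist_force: [0.1, 0.4, -0.9]
grip_width: 0.0214
grasp_force: 20.0
```

```bash
python3 -m inch '[{"x":0.066,"y":0.015,"z":-0.145,"turn":0,"fingers":0},{"x":0.066,"y":0.015,"z":-0.145,"turn":0,"fingers":0},{"x":0,"y":0,"z":0,"turn":0,"fingers":0}]' 20; python3 -m inch '[{"x":0.033,"y":0.008,"z":-0.073,"turn":0,"fingers":0},{"x":0,"y":0,"z":0,"turn":0,"fingers":0}]'; python3 m.py 6
```

```text
time_s: 10.7
position: [0.5333, -0.1356, 0.2413]
orientation: [-0.114, 0.994, 0.0, -0.0]
wrist_force: [-0.4, 0.7, -1.9]
grip_width: 0.0216
grasp_force: 20.0
time_s: 10.9
position: [0.5342, -0.1356, 0.2399]
orientation: [-0.114, 0.994, 0.0, -0.0]
wrist_force: [0.3, 0.9, -0.9]
grip_width: 0.0211
grasp_force: 20.0
[ 0.5342 -0.1356  0.2339] [ 0.3347  0.9199 -0.9395]
side hub [ 0.5842 -0.122   0.129 ] 191.25000557342764 shaft (np.int64(251), np.float64(30.453788792417928), np.float64(0.13629281885060202), np.float64(-0.008763375540400183))
top hub [ 0.5837 -0.1246  0.1293] 200.23355008167013 shaft (np.int64(33), np.float64(30.640498629103913), np.float64(0.1484220224728058), np.float64(-0.007538667178243577))
tip-at [ 0.5898 -0.1227  0.1116]
```

About 19 mm in with no contact force. Now the push, with a firm grip.

```bash
python3 -m inch '[{"x":0,"y":0,"z":0,"turn":0,"fingers":0},{"x":0.033,"y":0.008,"z":-0.073,"turn":0,"fingers":0},{"x":0.033,"y":0.008,"z":-0.073,"turn":0,"fingers":0},{"x":0,"y":0,"z":0,"turn":0,"fingers":0}]' 55; python3 -m inch '[{"x":0.033,"y":0.008,"z":-0.073,"turn":0,"fingers":0},{"x":0.033,"y":0.008,"z":-0.073,"turn":0,"fingers":0},{"x":0,"y":0,"z":0,"turn":0,"fingers":0}]'; python3 -m inch '[{"x":0.033,"y":0.008,"z":-0.073,"turn":0,"fingers":0},{"x":0,"y":0,"z":0,"turn":0,"fingers":0}]'
```

```text
time_s: 11.4
position: [0.5359, -0.1352, 0.2363]
orientation: [-0.113, 0.994, 0.0, -0.0]
wrist_force: [-1.0, 0.6, -0.6]
grip_width: 0.0206
grasp_force: 55.0
time_s: 11.7
position: [0.5376, -0.135, 0.2328]
orientation: [-0.113, 0.994, -0.0, -0.0]
wrist_force: [-2.2, 1.3, 2.0]
grip_width: 0.0209
grasp_force: 55.0
time_s: 11.9
position: [0.5384, -0.1348, 0.2311]
orientation: [-0.113, 0.994, -0.0, 0.0]
wrist_force: [-2.5, 1.0, 3.4]
grip_width: 0.0209
grasp_force: 55.0
```

```bash
python3 -m inch '[{"x":0.033,"y":0.008,"z":-0.073,"turn":0,"fingers":0},{"x":0,"y":0,"z":0,"turn":0,"fingers":0}]'; python3 -m inch '[{"x":0.033,"y":0.008,"z":-0.073,"turn":0,"fingers":0},{"x":0,"y":0,"z":0,"turn":0,"fingers":0}]'
```

```text
time_s: 12.1
position: [0.5393, -0.135, 0.2307]
orientation: [-0.113, 0.994, 0.0, 0.0]
wrist_force: [-8.5, 1.5, 17.2]
grip_width: 0.0206
grasp_force: 55.0
time_s: 12.3
position: [0.54, -0.1353, 0.2307]
orientation: [-0.113, 0.994, 0.0, 0.001]
wrist_force: [-17.5, 3.1, 35.3]
grip_width: 0.0211
grasp_force: 55.1
```

The force jumped from 5 N to about 39 N with no travel, so the shoulder has met the rim. Back off and lift along the axis.

```bash
python3 -m inch '[{"x":-0.066,"y":-0.015,"z":0.145,"turn":0,"fingers":0},{"x":0,"y":0,"z":0,"turn":0,"fingers":0},{"x":-0.082,"y":-0.019,"z":0.181,"turn":0,"fingers":0},{"x":-0.082,"y":-0.019,"z":0.181,"turn":0,"fingers":0},{"x":-0.082,"y":-0.019,"z":0.181,"turn":0,"fingers":0},{"x":-0.082,"y":-0.019,"z":0.181,"turn":0,"fingers":0},{"x":0,"y":0,"z":0.4,"turn":0,"fingers":0},{"x":0,"y":0,"z":0,"turn":0,"fingers":0}]' 55; python3 - <<'E'
from h import *
c=shot('side','s7');cv2.imwrite('pics/c7.png',cv2.resize(c['image'][120:240,205:325],None,fx=4.5,fy=4.5,interpolation=cv2.INTER_CUBIC))
E
```

```text
time_s: 13.1
position: [0.5309, -0.1368, 0.2607]
orientation: [-0.113, 0.994, -0.0, 0.001]
wrist_force: [-0.4, 0.1, -2.6]
grip_width: 0.0208
grasp_force: 55.0
```

View pics/c7.png

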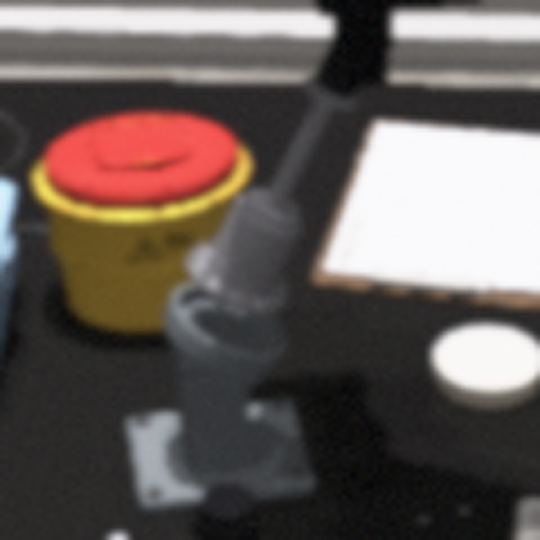

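The crop shows the shoulder flat on the hub and the head clear of the dish (disc at 245,280). Next: raise it, pull back, then ease the grip so it swings upright.

```bash
python3 -m inch '[{"x":0,"y":0,"z":0.6,"turn":0,"fingers":0},{"x":-0.2,"y":0,"z":0.6,"turn":0,"fingers":0},{"x":-0.4,"y":0.2,"z":0.6,"turn":0,"fingers":0},{"x":-0.5,"y":0.5,"z":0.6,"turn":0,"fingers":0},{"x":-0.6,"y":0.7,"z":0.6,"turn":0,"fingers":0},{"x":-0.6,"y":0.7,"z":0.2,"turn":0,"fingers":0},{"x":-0.6,"y":0.7,"z":0,"turn":0,"fingers":0},{"x":-0.6,"y":0.7,"z":0,"turn":0,"fingers":0}]' 55; python3 -m inch '[{"x":-0.3,"y":0.7,"z":0,"turn":0,"fingers":0},{"x":0,"y":0.7,"z":0,"turn":0,"fingers":0},{"x":0,"y":0.7,"z":0,"turn":0,"fingers":0},{"x":0,"y":0.3,"z":0,"turn":0,"fingers":0},{"x":0,"y":0,"z":0,"turn":0,"fingers":0},{"x":0,"y":0,"z":0,"turn":0,"fingers":0},{"x":0,"y":0,"z":0,"turn":0,"fingers":0},{"x":0,"y":0,"z":0,"turn":0,"fingers":0}]' 15
cat > j.py <<'E'
from fit import *
import sys
def joined(n,f,s0=.135):
    c=shot(n,f);st=state();g=st['position']-[0,0,.006];A=cloud(c).reshape(-1,3)
    q=st['orientation'];az=2*np.arctan2(q[1],q[0])  # tool y dir = az-90
    az0=az-np.pi/2+np.pi/2
    P=A[(np.linalg.norm(A-g,axis=1)<.17)&(A[:,2]<g[2]-.03)]
    def parts(p,P):
        a=ax(az0,p[0]);o=g-a*p[1]+np.array([-np.sin(az0)*p[2],np.cos(az0)*p[2],0])
        return np.min([sdf(P,o+a*.030,a,.016,.004)[0],sdf(P,o+a*.034,a,.005,.066)[0],sdf(P,o-a*.011,a,.019,.041)[0],sdf(P,o-a*.015,a,.028,.004)[0],sdf(P,o+a*.1,a,.014,.005)[0]],axis=0)
    best=None
    for t in np.radians(np.arange(-15,41,5)):
        p=[t,s0,0]
        for thr in(.012,.006,.004):
            Q=P[np.abs(parts(p,P))<thr]
            if len(Q)<20: break
            p=least_squares(lambda p:np.r_[parts(p,Q),(p[1]-s0)*.3,p[2]*.3],p,loss='soft_l1',f_scale=.002).x
        else:
            k=(np.abs(parts(p,P))<.003).sum()
            if best is None or k>best[0]: best=(int(k),round(np.degrees(p[0]),1),round(p[1],4),round(p[2],4))
    print(n,'grasp',g,'az',np.degrees(az0)%360,'n,tilt,s,lat',best,'F',st['wrist_force'])
joined('side',sys.argv[1])
E
python3 j.py j1
```

```text
time_s: 13.95
position: [0.442, -0.049, 0.3407]
orientation: [-0.113, 0.994, 0.0, 0.001]
wrist_force: [1.4, -0.2, -3.0]
grip_width: 0.0212
grasp_force: 55.0
time_s: 14.75
position: [0.4352, 0.0101, 0.3392]
orientation: [-0.113, 0.994, -0.0, 0.0]
wrist_force: [0.2, -1.0, -2.8]
grip_width: 0.0216
grasp_force: 15.0
side grasp [0.4352 0.0102 0.3332] az 192.9619451285747 n,tilt,s,lat (827, np.float64(25.0), np.float64(0.1331), np.float64(0.0001)) F [ 0.4633  0.074  -2.3477]
```

```bash
R='x'; python3 -m inch '[{"x":0,"y":0,"z":0,"turn":0,"fingers":0},{"x":0,"y":0,"z":0,"turn":0,"fingers":0},{"x":0,"y":0,"z":0,"turn":0,"fingers":0},{"x":0,"y":0,"z":0,"turn":0,"fingers":0}]' 9; python3 j.py j2
```

```text
time_s: 15.2
position: [0.4352, 0.0109, 0.3391]
orientation: [-0.113, 0.994, -0.0, -0.0]
wrist_force: [-0.0, 0.5, -2.7]
grip_width: 0.0217
grasp_force: 9.0
side grasp [0.4352 0.0109 0.3331] az 193.02327893844333 n,tilt,s,lat (833, np.float64(24.9), np.float64(0.133), np.float64(-0.0001)) F [ 0.6363  0.2191 -2.1302]
```

```bash
python3 -m inch '[{"x":0,"y":0,"z":0,"turn":0,"fingers":0},{"x":0,"y":0,"z":0,"turn":0,"fingers":0},{"x":0,"y":0,"z":0,"turn":0,"fingers":0}]' 6; python3 j.py j3
```

```text
time_s: 15.55
position: [0.4352, 0.0109, 0.3391]
orientation: [-0.113, 0.994, -0.0, -0.0]
wrist_force: [0.4, -0.3, -3.1]
grip_width: 0.0218
grasp_force: 6.0
side grasp [0.4352 0.0109 0.3331] az 193.0263541954121 n,tilt,s,lat (842, np.float64(9.6), np.float64(0.1341), np.float64(-0.0003)) F [ 0.0382 -0.3558 -2.7478]
```

```bash
python3 -m inch '[{"x":0,"y":0,"z":0,"turn":0,"fingers":0},{"x":0,"y":0,"z":0,"turn":0,"fingers":0},{"x":0,"y":0,"z":0,"turn":0,"fingers":0}]' 5; python3 j.py j4
```

```text
time_s: 15.9
position: [0.4352, 0.0109, 0.3391]
orientation: [-0.113, 0.994, -0.0, -0.0]
wrist_force: [-0.1, 0.3, -1.5]
grip_width: 0.0218
grasp_force: 5.0
side grasp [0.4352 0.0109 0.3331] az 193.02480425178538 n,tilt,s,lat (846, np.float64(8.5), np.float64(0.1335), np.float64(-0.0004)) F [ 0.2937 -0.4378 -3.1136]
```

```bash
python3 -m inch '[{"x":0,"y":0,"z":0,"turn":0,"fingers":0},{"x":0,"y":0,"z":0,"turn":0,"fingers":0},{"x":0,"y":0,"z":0,"turn":0,"fingers":0}]' 3.5; python3 j.py j5
```

```text
time_s: 16.25
position: [0.4352, 0.0109, 0.3391]
orientation: [-0.113, 0.994, -0.0, 0.0]
wrist_force: [0.4, -0.2, -2.5]
grip_width: 0.0215
grasp_force: 3.5
side grasp [0.4352 0.0109 0.3331] az 193.02376755856807 n,tilt,s,lat (846, np.float64(8.6), np.float64(0.1333), np.float64(-0.0003)) F [ 0.1034 -0.7291 -2.6184]
```

```bash
python3 -m inch '[{"x":0.8,"y":0,"z":0,"turn":0,"fingers":0},{"x":0.5,"y":0,"z":0,"turn":0,"fingers":0},{"x":0.3,"y":0,"z":0,"turn":0,"fingers":0},{"x":0.1,"y":0,"z":0,"turn":0,"fingers":0},{"x":0,"y":0,"z":0,"turn":0,"fingers":0},{"x":0,"y":0,"z":0,"turn":0,"fingers":0}]' 3.5; python3 j.py j6
```

```text
time_s: 16.9
position: [0.4773, 0.0108, 0.3391]
orientation: [-0.113, 0.994, 0.0, -0.0]
wrist_force: [0.0, 0.5, -2.9]
grip_width: 0.0221
grasp_force: 3.5
side grasp [0.4773 0.0108 0.3332] az 193.02401277878334 n,tilt,s,lat (856, np.float64(0.5), np.float64(0.1347), np.float64(-0.0003)) F [-0.9112  0.3712 -3.1318]
```

Upright to 0.5°. Clamp, carry it to the front of the free slot, and lower to entry height.

```bash
python3 -m inch '[{"x":-0.16,"y":0,"z":0,"turn":0,"fingers":0},{"x":0,"y":0,"z":0,"turn":0,"fingers":0},{"x":0,"y":0.4,"z":0,"turn":0,"fingers":0},{"x":0,"y":0.7,"z":0,"turn":0,"fingers":0},{"x":0,"y":0.7,"z":0,"turn":0,"fingers":0},{"x":0,"y":0.7,"z":0,"turn":0,"fingers":0},{"x":0,"y":0.7,"z":0,"turn":0,"fingers":0},{"x":0,"y":0.7,"z":0,"turn":0,"fingers":0}]' 30; python3 -m inch '[{"x":0,"y":0.7,"z":0,"turn":0,"fingers":0},{"x":0,"y":0.7,"z":0,"turn":0,"fingers":0},{"x":0,"y":0.7,"z":0,"turn":0,"fingers":0},{"x":0,"y":0.7,"z":0,"turn":0,"fingers":0},{"x":0,"y":0.7,"z":0,"turn":0,"fingers":0},{"x":0,"y":0.7,"z":0,"turn":0,"fingers":0},{"x":0,"y":0.7,"z":0,"turn":0,"fingers":0},{"x":0,"y":0.5,"z":0,"turn":0,"fingers":0}]' 30;  python3 -m inch '[{"x":0,"y":0.3,"z":-0.3,"turn":0,"fingers":0},{"x":0,"y":0,"z":-0.7,"turn":0,"fingers":0},{"x":0,"y":0,"z":-0.8,"turn":0,"fingers":0},{"x":0,"y":0,"z":-0.8,"turn":0,"fingers":0},{"x":0,"y":0,"z":0,"turn":0,"fingers":0},{"x":0,"y":0,"z":0,"turn":0,"fingers":0}]' 30; python3 j.py j7
```

```text
time_s: 17.75
position: [0.4735, 0.11, 0.3391]
orientation: [-0.114, 0.994, 0.0, 0.0]
wrist_force: [0.3, 0.5, -1.9]
grip_width: 0.0214
grasp_force: 30.0
time_s: 18.55
position: [0.4734, 0.2453, 0.3389]
orientation: [-0.114, 0.993, -0.0, -0.0]
wrist_force: [-0.3, 0.5, -2.7]
grip_width: 0.0214
grasp_force: 30.0
time_s: 19.15
position: [0.4737, 0.2506, 0.2742]
orientation: [-0.113, 0.994, -0.0, -0.0]
wrist_force: [0.7, 0.7, -1.8]
grip_width: 0.0215
grasp_force: 30.0
side grasp [0.4741 0.2509 0.2689] az 192.9996750111494 n,tilt,s,lat (1245, np.float64(0.2), np.float64(0.1349), np.float64(0.0003)) F [ 0.4316  0.0739 -2.6798]
```

```bash
python3 -m inch '[{"x":0,"y":-0.33,"z":-0.6,"turn":0,"fingers":0},{"x":0,"y":0,"z":-0.8,"turn":0,"fingers":0},{"x":0,"y":0,"z":-0.8,"turn":0,"fingers":0},{"x":0,"y":0,"z":-0.6,"turn":0,"fingers":0},{"x":0,"y":0,"z":0,"turn":0,"fingers":0},{"x":0,"y":0,"z":0,"turn":0,"fingers":0}]' 30; python3 j.py j8; python3 - <<'E'
from fit import *
c=np.load('pics/j8.npz');A=cloud(c).reshape(-1,3)
# rack-frame: fork arm tops / left slot
th=np.radians(10.4);d=A-np.array([.552,.2573,0]);X=d[:,0]*np.cos(th)+d[:,1]*np.sin(th);Y=-d[:,0]*np.sin(th)+d[:,1]*np.cos(th)
m=(np.abs(A[:,2]-.155)<.005)&(np.abs(Y)<.04)&(X>-.035)&(X<.045)
for lo in range(-28,44,6):
    k=m&(X*1000>=lo)&(X*1000<lo+6);y=np.sort(Y[k]*1000)
    if len(y)>5:
        g=np.diff(y);i=g.argmax();print(lo,len(y),y[0].round(1),y[i].round(1),y[i+1].round(1),y[-1].round(1),'z',np.median(A[k,2]).round(4))
E
```

```text
time_s: 19.8
position: [0.4743, 0.2428, 0.2053]
orientation: [-0.113, 0.994, 0.0, 0.001]
wrist_force: [1.1, 0.7, -1.8]
grip_width: 0.0212
grasp_force: 30.0
side grasp [0.4745 0.243  0.1997] az 193.01319801137373 n,tilt,s,lat (997, np.float64(0.3), np.float64(0.1344), np.float64(0.0001)) F [-0.0605 -0.0305 -3.7806]
-28 17 -15.2 -3.8 11.4 21.8 z 0.1575
-22 61 -15.4 -4.8 11.1 21.9 z 0.1552
-16 57 -16.7 -3.4 9.6 21.8 z 0.1544
-10 58 -16.2 -3.6 9.6 22.5 z 0.1546
-4 57 -15.5 -4.5 8.7 21.3 z 0.1545
2 58 -16.5 -3.9 10.0 22.1 z 0.1544
8 61 -15.4 -1.2 2.5 21.5 z 0.1545
14 78 -15.7 -11.0 -9.3 22.2 z 0.1547
20 79 -16.0 5.3 7.1 22.3 z 0.155
26 78 -15.9 8.3 10.5 22.2 z 0.1549
32 82 -15.6 -5.4 -3.6 22.7 z 0.1547
38 121 -38.7 29.9 32.8 38.8 z 0.1546
```

```bash
python3 -m inch '[{"x":0.2,"y":0.13,"z":0,"turn":0,"fingers":0},{"x":0.4,"y":0.073,"z":0,"turn":0,"fingers":0},{"x":0.4,"y":0.073,"z":0,"turn":0,"fingers":0},{"x":0.4,"y":0.073,"z":0,"turn":0,"fingers":0},{"x":0.4,"y":0.073,"z":0,"turn":0,"fingers":0},{"x":0.3,"y":0.055,"z":0,"turn":0,"fingers":0},{"x":0,"y":0,"z":0,"turn":0,"fingers":0}]' 30; python3 -m inch '[{"x":0.3,"y":0.055,"z":0,"turn":0,"fingers":0},{"x":0.3,"y":0.055,"z":0,"turn":0,"fingers":0},{"x":0.3,"y":0.055,"z":0,"turn":0,"fingers":0},{"x":0,"y":0,"z":0,"turn":0,"fingers":0},{"x":0,"y":0,"z":0,"turn":0,"fingers":0}]' 30;python3 j.py j9
```

```text
time_s: 20.55
position: [0.5272, 0.2545, 0.2038]
orientation: [-0.113, 0.994, -0.0, 0.0]
wrist_force: [-0.6, 0.6, -2.1]
grip_width: 0.0214
grasp_force: 30.0
time_s: 21.05
position: [0.5487, 0.2586, 0.2039]
orientation: [-0.113, 0.994, -0.0, -0.0]
wrist_force: [-0.8, -0.6, -2.3]
grip_width: 0.0212
grasp_force: 30.0
side grasp [0.5486 0.2586 0.198 ] az 193.02102689766016 n,tilt,s,lat (950, np.float64(0.3), np.float64(0.1376), np.float64(-0.0)) F [ 0.3197  0.2723 -2.3329]
```

```bash
python3 -m inch '[{"x":0.1,"y":0.02,"z":-0.1,"turn":0,"fingers":0},{"x":0,"y":0,"z":-0.1,"turn":0,"fingers":0},{"x":0,"y":0,"z":-0.08,"turn":0,"fingers":0},{"x":0,"y":0,"z":0,"turn":0,"fingers":0}]' 15; python3 -m inch '[{"x":0,"y":0,"z":-0.05,"turn":0,"fingers":0},{"x":0,"y":0,"z":0,"turn":0,"fingers":0}]'; python3 -m inch '[{"x":0,"y":0,"z":-0.04,"turn":0,"fingers":0},{"x":0,"y":0,"z":0,"turn":0,"fingers":0}]'
```

```text
time_s: 21.5
position: [0.5513, 0.2592, 0.1984]
orientation: [-0.113, 0.994, 0.0, 0.0]
wrist_force: [-3.4, -1.4, 7.9]
grip_width: 0.0217
grasp_force: 15.0
time_s: 21.7
position: [0.5515, 0.2593, 0.1983]
orientation: [-0.113, 0.994, 0.001, 0.001]
wrist_force: [-5.9, -2.8, 16.3]
grip_width: 0.0215
grasp_force: 15.0
time_s: 21.9
position: [0.5518, 0.2593, 0.1979]
orientation: [-0.113, 0.994, 0.001, 0.001]
wrist_force: [-6.5, -3.4, 19.2]
grip_width: 0.0215
grasp_force: 15.0
```

Flange contact at the expected height, so it's seated. Unload and release.

```bash
python3 -m inch '[{"x":0,"y":0,"z":0.09,"turn":0,"fingers":0},{"x":0,"y":0,"z":0,"turn":0,"fingers":0},{"x":0,"y":0,"z":0,"turn":0,"fingers":0.5},{"x":0,"y":0,"z":0,"turn":0,"fingers":0.6},{"x":0,"y":0,"z":0,"turn":0,"fingers":0.7},{"x":0,"y":0,"z":0,"turn":0,"fingers":0.8},{"x":0,"y":0,"z":0,"turn":0,"fingers":0.8},{"x":0,"y":0,"z":0,"turn":0,"fingers":0.8}]' 5; python3 j.py j10
```

```text
time_s: 22.7
position: [0.5512, 0.2592, 0.197]
orientation: [-0.113, 0.994, -0.0, -0.0]
wrist_force: [-0.3, -0.6, -0.3]
grip_width: 0.062
grasp_force: 0.0
side grasp [0.5512 0.2592 0.1911] az 193.02350813622502 n,tilt,s,lat (963, np.float64(0.7), np.float64(0.1327), np.float64(-0.0002)) F [ 0.1691  0.2107 -0.0212]
```

Released and still upright. Retreat upwards and verify with numbers.

```bash
python3 -m inch '[{"x":0,"y":0,"z":0.3,"turn":0,"fingers":0.8},{"x":0,"y":0,"z":0.6,"turn":0,"fingers":0.8},{"x":0,"y":0,"z":0.8,"turn":0,"fingers":0.8},{"x":0,"y":0,"z":0.8,"turn":0,"fingers":0.8},{"x":0,"y":0,"z":0.8,"turn":0,"fingers":0.8},{"x":-0.6,"y":0.6,"z":0.5,"turn":0,"fingers":0.8},{"x":-0.9,"y":0.9,"z":0,"turn":0,"fingers":0.8},{"x":-0.9,"y":0.9,"z":0,"turn":0,"fingers":0.8}]'; python3 -m inch '[{"x":-0.9,"y":0.9,"z":0,"turn":0,"fingers":0.8},{"x":-0.9,"y":0.9,"z":0,"turn":0,"fingers":0.8},{"x":-0.9,"y":0.9,"z":0,"turn":0,"fingers":0.8},{"x":-0.9,"y":0.9,"z":0,"turn":0,"fingers":0.8},{"x":-0.9,"y":0.9,"z":0,"turn":0,"fingers":0.8},{"x":0,"y":0,"z":0,"turn":0,"fingers":0.8},{"x":0,"y":0,"z":0,"turn":0,"fingers":0.8}]'; python3 - <<'E'
from fit import *
C={n:cloud(shot(n,n+'9')).reshape(-1,3) for n in('side','top')}
for n,A in C.items():
    for c in((.552,.258),(.57,.16)):
        P=sel(A,c,.02,.17,.22)
        if len(P)<20: print(n,'few');continue
        f=least_squares(lambda p:sdf(P,np.array([p[0],p[1],p[2]-.045]),np.array([0,0,1.]),.011,.045)[0],[*c,.205],loss='soft_l1',f_scale=.002);print(n,f.x)
    P=sel(A,(.4565,-.2),.05,.01,.03);print('petri',np.nanmean(P,0))
A=C['side'];best=None
P=sel(A,(.552,.26),.05,.03,.135);P=P[P[:,2]>.045]
def d(p):
    a=np.array([p[2],p[3],1]);a/=np.linalg.norm(a);o=np.array([p[0],p[1],.055+p[4]])
    return np.clip(np.min([sdf(P,o+a*.030,a,.016,.004)[0],sdf(P,o+a*.034,a,.005,.066)[0],sdf(P,o-a*(.011-p[5]),a,.019,.041)[0],sdf(P,o-a*(.015-p[5]),a,.028,.004)[0]],axis=0),-.006,.006)
f=least_squares(d,[.552,.259,0,0,0,0],loss='soft_l1',f_scale=.002);print('tilt deg',np.degrees(f.x[2:4]),'dz,gap',f.x[4:],len(P))
E
```

```text
time_s: 23.55
position: [0.4911, 0.3196, 0.2943]
orientation: [-0.113, 0.994, 0.001, 0.001]
wrist_force: [0.5, 0.5, -0.9]
grip_width: 0.0699
grasp_force: 0.0
time_s: 24.25
position: [0.3784, 0.4322, 0.2933]
orientation: [-0.114, 0.993, 0.0, 0.0]
wrist_force: [0.1, -0.6, 0.2]
grip_width: 0.0698
grasp_force: 0.0
side [0.5528 0.2596 0.2049]
side [0.5702 0.161  0.2052]
petri [ 0.4554 -0.1987  0.0162]
top [0.5527 0.2567 0.2057]
top [0.5701 0.1579 0.2057]
petri [ 0.4544 -0.2042  0.0167]
tilt deg [0.4336 0.0295] dz,gap [0.0002 0.0019] 794
```

```bash
python3 -c "
from workcell import job_done
print(job_done())"
```

```text
the job is handed in; nothing more can be done
None
```

The stirrer is joined with the shoulder against the hub and hangs upright (within about 0.5°), let go in the free slot; the other shaft and the petri dish have not moved, and I handed the job in at about 24 s.

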